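Tap the locking wedge tight beside the magnetic stirrer

TASK

The magnetic stirrer is loose on its base board: pick up the mallet and, with several light taps of its head on the thick end of the yellow wedge, drive the wedge flat along the gap beside the stirrer until it stops advancing and stays jammed tight by itself. Touch the wedge only with the mallet, never hit it hard, do not bump the stirrer, and leave the bottles and the jar alone; then lay the mallet flat on its black mat and let go.

Things in the scene. Friction and masses are not known exactly. Their poses are not given: they have to be found in the camera images.
- board: Fixed plywood base board, top 12 mm above the table, y from -210 to +135 mm. Origin on the table under the gap the wedge runs in; y axis along the gap, the way the wedge is driven; x axis from the gap across to the stirrer. Where the wedge is struck (y below -95 mm) the board spans x from -65 to +60 mm
- gap_mouth (a point): Mouth of the gap, on the board's top (y = -60 mm). A fixed dark wooden cleat, 36 mm thick, 34 mm high, 115 mm long, forms its robot side (-x) from here on; its face is tapered 1:8 like the wedge, the gap narrowing towards +y. The cleat's distance from the stirrer differs by several mm from case to case and is not measured, so the wedge's final place must be found by feel
- stirrer: Grey-green magnetic stirrer, 162 (x) by 166 (y) by 74 mm high, a 150 mm glass beaker fixed on it. Axes as the board's; origin on the board's top at its gap face; y from -58 to +108 mm. It slides only along x, at most 4 mm, away from the gap to a back stop, with about 2 N friction; from there on the wedge tightens
- wedge: Yellow plastic wedge lying flat on the board, nose in the gap's mouth; 140 mm long, 40 mm high, 10 mm thick at the nose, 27.5 mm at the thick end, 0.10 kg. Origin: lower edge of the nose, on the flat face towards the stirrer; +y out of the nose (driving direction), z up, the body at -y, -x. Where it jams, its nose is at board y = 5 to 60 mm
- wedge_tail (a point): Centre of the wedge's flat thick end (27.5 by 40 mm), where the mallet strikes; 20 mm above the board's top, facing -y. Loose, the wedge slides under 1 to 5 N; when tightening, the force rises over 2 to 8 mm of travel and friction holds it. Taps peaking at 13 to 25 N make it tight (squeezed by over 10 N with the mallet off); over 40 N cracks it
- mallet: Mallet lying flat, 0.32 kg, 230 mm long along its x axis with the head at +x. Origin under its middle, on the plane it lies on. Wooden handle 24 mm wide (y) by 28 mm high, its underside 3 mm above that plane, straight from x = -100 to +67 mm; end knob 34 mm high, so that it lies level. Head along y with two equal blue striking faces
- mallet_head (a point): Centre of the mallet's head, 17 mm above the plane the mallet lies on; the round striking faces (34 mm across) lie 38 mm from it at either side along the mallet's y; the head measures 34 mm across along the mallet's x
- mallet_grip (a point): A point on the axis of the mallet's handle, 55 mm from the head's centre, near the balance point; good place to grip, from above, across the 24 mm width
- mat: Fixed black rubber mat 300 mm (x) by 140 mm (y), 4 mm thick, on the table; origin under its centre. The mallet starts on it and is laid back on it
- amber_bottle: Loose amber glass bottle, 72 mm across, 190 mm high, standing beside the board on the robot's side; origin under its centre
- white_bottle: Loose white plastic bottle, 80 mm across, 200 mm high, standing beside the board; origin under its centre
- jar: Loose small glass jar with a blue cap, 52 mm across, 65 mm high, standing on the table beyond the wedge; origin under its centre
Things that resemble listed ones, but are neither listed nor needed, are in the scene too. Of the things that look like the wedge, the smallest one is meant.

How it is judged:
On the way, in this order (a step that is already met when the one before it is completed fails the run):
1. the mallet is picked up off its mat (height (world z) of each of mallet_head, mallet_grip above 0.032 m and contact force between mallet and mat below 0.05 N), for 0.1 s.
2. the mallet strikes the wedge (contact force between mallet and wedge above 0.4 N).
3. the mallet comes off the wedge again (contact force between mallet and wedge below 0.1 N), for 0.1 s.
4. the mallet strikes the wedge again (contact force between mallet and wedge above 0.4 N).
5. with the mallet off it, the wedge stays jammed tight between cleat and stirrer (contact force between wedge and stirrer above 10 N and angle between wedge's own z axis and vertical below 0.08 rad and angle between the y axis of wedge and the y axis of board, either way round below 0.08 rad and contact force between mallet and wedge below 0.1 N), for 0.3 s.
At the end, for the whole second after the job is handed in: The wedge sits flat and straight in the gap (within 0.08 rad), at rest, squeezed against the stirrer with more than 10 N; the mallet lies flat and still on its mat, its middle within 60 mm of the mat's centre, released (contact force between wedge and stirrer above 10 N and angle between wedge's own z axis and vertical below 0.08 rad and angle between the y axis of wedge and the y axis of board, either way round below 0.08 rad and linear speed of wedge below 0.01 m/s and horizontal distance between mallet and mat below 0.06 m and height (world z) of mallet below 0.01 m and angle between mallet's own z axis and vertical below 0.15 rad and contact force between mallet and mat above 1 N and linear speed of mallet below 0.02 m/s); the robot touches nothing.
It fails at once if the wedge is struck harder than 40 N (contact force between mallet and wedge above 40 N).
It fails at once if the gripper or arm pushes the wedge itself (contact force between any of the fingers, the arm and wedge above 1 N).
It fails at once if the mallet, gripper or arm bumps the stirrer with more than 4 N (contact force between any of mallet, the fingers, the arm and stirrer above 4 N).
It fails at once if a bottle or the jar is shifted by more than 20 mm or tipped (distance of any of amber_bottle, white_bottle, jar from where it was at the start of the episode above 0.02 m or angle between any of amber_bottle, white_bottle, jar's own z axis and vertical above 0.3 rad).
It also fails if it takes over 64 s, if anything falls off the work surface, if the arm or the gripper's body presses on something with over 40 N, if the wrist force passes 120 N, or if a joint passes its speed limit or range.

ROBOT

A 6-joint arm with a two-finger parallel gripper is mounted at the origin on the work surface. World frame = base frame: x ahead of the robot, y to its left, z up, the work surface at z = 0. Lengths are in m, angles in rad, forces in N, time in s.
With the tool pointing down it reaches from about 0.35 to 0.975 m from the base axis. Payload 7.1 kg.
Tool frame: the origin (TCP) lies at the very end of the fingers, on their centre line; the grasp point (between the pads) lies manip.grip_depth behind it (manip.grip_depth is the distance from the TCP to the grasp point, in m); z points along the fingers, y is the direction in which the jaws open and shut (so a half turn about z gives the same grasp; the last joint's range is limited). The gripper opens to 88 mm and grips with 3 to 60 N. Pads are 20 mm wide; open, the fingers measure 115 mm over their backs; the gripper's body (75 mm by 178 mm) begins 61 mm behind the grasp point.
Start: joints at [1.24, 0.423, 1.63, -0, 1.089, -0.019], TCP at [0.192, 0.595, 0.223] pointing down, gripper open.
Joint ranges: [-3, 3], [-0.9, 2.11], [0.09, 2.58], [-1.31, 4.45], [0.11, 2.69], [-2.54, 2.54]. Speed limits (rad/s): [2.39, 2.39, 3.01, 3.14, 3.14, 3.14].

INTERFACE

Orientations are given as a rotation vector (axis times angle).
In Python, from bench import manip gives the robot as it stands. The module is installed in compiled form; this text tells all that it offers.
- The arm moves only by the tool step_arm, never from a script. Its argument "deltas" is a list of rows, each a list of 7 numbers: the finger opening in cm, from 0 to 8.78, then the shift along the tool's x, y, z in cm, then the turn, a rotation vector about the tool's x, y, z in degrees. A call has 1 to 12 rows; each row shifts and turns the commanded pose from where the row before left it, along the tool's axes as they then stand; what a row does not reach is not made up. A row lasts 1/10 s, in which the tool goes at most 50 mm and 8.59 degrees, less where a joint would pass 70% of its speed; a pose out of reach is approached as far as the arm can. A call is refused whole if a number of a shift passes 5 or a number of a turn 8.59, either way. A call with a gripper value outside its range is refused whole. The fingers move at their own pace and stop on an object; "newtons" is the grip in N (left out, the last holds). Time passes only in rows, so rows that do not move let the fingers close. It gives the time, the measured TCP pose, the force and the opening at its end, in the units of the state.
- manip.get_obs(): the state, without advancing time (a new reading comes with each control period).
- manip.snapshot(name): name is "side" or "top"; returns (picture, depth): 384x512x3 uint8, red, green, blue; 384x512 float32, m along the optical axis (not along the pixel's ray), 0 where there is no reading.
- manip.camera_model(name): a dict with "mtx" (3x3 intrinsics, pixels), "k1" (the pictures are not rectified: a ray, as slopes to the right and down, at radius r is drawn at 1 + k1 r^2 times it, then the intrinsics apply), "xyz" and "attitude" of the camera in the world. Camera axes: x right, y up, looking along -z (the intrinsics and any distortion apply to the point x, -y, -z); pixel columns grow to the right and rows downward; lengths in m; the calibration is good to about 2 mm. A picture is of the moment at which its call begins. camera_model takes no time and is no camera call.
- manip.hand_in(): hands the job in, once; it reports no verdict.
Trained networks look in the newest picture that a camera, given by its name, has taken for a name from the list of things; names that differ only in an ending like _2 or _b are one class to them, and where a whole thing is asked for, a point or a joint stands for the part that bears it (a point fixed in the world has none). Each returns a list of dicts, best first, with "p" (0 to 1); they miss things now and then, are a little off and sometimes report something else, mostly with a low value. They report only what shows in the picture. A call takes as long as a camera call. They do not tell look-alikes from the thing itself.
- manip.masks_of(camera, name): "mask" (384x512 bool, what is visible of it) and "extent" ([left, top, width, height] in pixels, round what is visible of it).
- manip.pinpoint(camera, name): "uv" ([column, row] in pixels: a listed point, or the origin of a listed thing).
The state is a dict: "time_s": time; "joint_pos": joint angles; "joint_vel": joint speeds; "joint_efforts": joint torques, N m; "position": TCP position; "orientation": TCP orientation; "force": force on the tool from outside, world axes, zero at the start; "moment": the same for the moment, N m; "opening": finger opening in m.
Only numpy, scipy, OpenCV 4.12 (cv2) and the standard library are available. Lean on these libraries where they do the work, as an engineer would, in place of code of your own. Each camera call takes 0.05 s, during which the arm holds its last target. There are 200 camera calls.

## Working session

There is one attempt and no reset: what is moved stays moved. The work goes in short steps, Python scripts to look and compute and a tool call to move; the robot and the scene stay as the last step left them, time stands still between calls to the robot, and variables do not carry over. Pictures are saved under pics/ and viewed, about 8 in all and at most 12, crops included, and the job is handed in when it is done.

Besides the shell and the picture viewer there is one more tool, called by a JSON object that holds its "method" and its "body". step_arm: Moves the arm, as the interface text tells. Its arguments: {"type":"object","properties":{"deltas":{"type":"array"},"newtons":{"type":"number"}},"required":["deltas"]}

```bash
mkdir -p pics; cat > h.py <<'E'
import numpy as np, cv2
from scipy.spatial.transform import Rotation as R
from bench import manip
def cam(n):
    c=manip.camera_model(n); K=np.array(c['mtx']);a=np.array(c['attitude'],float)
    Rm=a if a.shape==(3,3) else R.from_rotvec(a).as_matrix()
    return K,c['k1'],np.array(c['xyz']),Rm
def ray(n,uv):
    K,k,t,Rm=cam(n)
    s=cv2.undistortPoints(np.array(uv,float).reshape(-1,1,2),K,np.array([k,0,0,0,0.]),).reshape(-1,2)
    return t,np.c_[s[:,0],-s[:,1],-np.ones(len(s))]@Rm.T
def atz(n,uv,z):
    t,d=ray(n,uv); return t+d*((np.array(z)-t[2])/d[:,2])[:,None]
def atd(n,uv,dep):
    t,d=ray(n,uv); return t+d*np.array(dep).reshape(-1,1)
def proj(n,P):
    K,k,t,Rm=cam(n); c=(np.atleast_2d(P)-t)@Rm; s=np.c_[c[:,0],-c[:,1]]/-c[:,2:]
    s=s*(1+k*(s**2).sum(1))[:,None]; return s@K[:2,:2].T+K[:2,2]
def cloud(n,dep):
    v,u=np.mgrid[:384,:512]; P=atd(n,np.c_[u.ravel(),v.ravel()],dep.ravel()); return P.reshape(384,512,3)
E
python3 - <<'E'
from h import *
for n in('top','side'):
    im,d=manip.snapshot(n); np.savez(n+'.npz',im=im,d=d)
    cv2.imwrite(f'pics/{n}0.png',cv2.resize(im[...,::-1],(800,600)))
    c=manip.camera_model(n);print(n,c)
    for nm in['wedge','mallet','mat','stirrer','amber_bottle','white_bottle','jar','board']:
        for r in manip.masks_of(n,nm)[:3]: print(nm,'mask',round(r['p'],2),r['extent'],end=' ')
        for r in manip.pinpoint(n,nm)[:3]: print('pt',round(r['p'],2),np.round(r['uv'],1),end=' ')
        print()
    for nm in['gap_mouth','wedge_tail','mallet_head','mallet_grip']:
        print(nm,[(round(r['p'],2),np.round(r['uv'],1)) for r in manip.pinpoint(n,nm)[:4]])
print(manip.get_obs(),manip.grip_depth)
E
```

```text
top {'mtx': array([[371.68693507,   0.        , 257.61779064],
       [  0.        , 371.68693507, 185.59240051],
       [  0.        ,   0.        ,   1.        ]]), 'k1': 0.04098624852868624, 'xyz': array([0.28290527, 0.05074425, 1.14284258]), 'attitude': array([ 0.12649219, -0.12206645, -1.54759495])}
wedge mask 0.9 [124.9, 214.2, 66.3, 21.4] wedge mask 0.73 [249.9, 156.6, 45.2, 10.4] wedge mask 0.66 [333.6, 256.4, 67.1, 18.3] pt 0.97 [187.6 214.7] pt 0.97 [395.8 271. ] pt 0.83 [249.4 163.5] 
mallet mask 0.68 [361.4, 125.9, 37.5, 68.6] mallet mask 0.15 [271.4, 102.4, 16.8, 20.0] pt 0.92 [383.8 157.8] 
mat mask 0.67 [342.6, 105.7, 72.7, 99.1] pt 0.87 [380.1 154.9] 
stirrer mask 0.78 [194.3, 90.4, 62.2, 78.8] pt 0.73 [235.7 163.8] 
amber_bottle mask 0.8 [198.7, 194.1, 26.9, 25.8] pt 0.97 [213.9 205.2] 
white_bottle mask 0.68 [133.8, 92.8, 36.6, 44.2] white_bottle mask 0.51 [249.7, 156.4, 46.9, 12.2] pt 0.83 [156.6 121. ] 
jar mask 0.57 [271.6, 101.3, 16.6, 22.4] jar mask 0.16 [196.0, 190.8, 31.6, 27.9] pt 0.75 [279.4 113. ] 
board mask 0.97 [189.1, 91.1, 116.0, 100.3] pt 0.98 [237.6
[... 1595 characters left out ...]
]
{'time_s': 2.1, 'joint_pos': array([ 1.24002112e+00,  4.23098993e-01,  1.62990405e+00,  1.64796099e-05,
        1.08861203e+00, -1.89975812e-02]), 'joint_vel': array([ 1.28485684e-03,  2.47906606e-04, -1.29479971e-03, -1.07702086e-03,
        6.13486619e-05,  7.19139971e-04]), 'joint_efforts': array([-2.58051596e-04, -5.44565105e+01, -2.74042636e+01,  6.44109724e-02,
        1.68108830e-02, -1.43852384e-05]), 'position': array([0.19168197, 0.59485736, 0.2226741 ]), 'orientation': array([-4.87767024e-01, -3.10347755e+00,  3.06904681e-05]), 'force': array([ 0.92667383, -0.08860467,  0.19495002]), 'moment': array([ 0.00172458,  0.00618637, -0.0693081 ]), 'opening': 0.08777419365486257} 0.0187
```

View pics/top0.png

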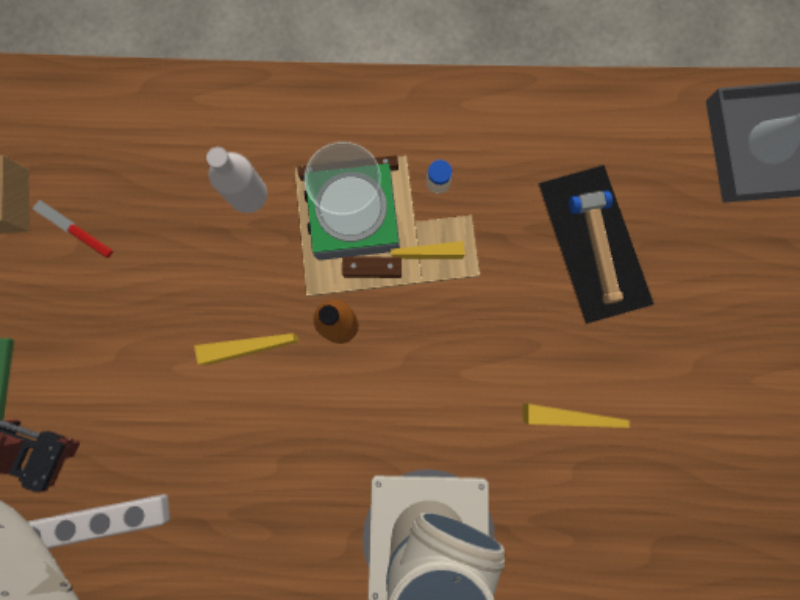

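View pics/side0.png

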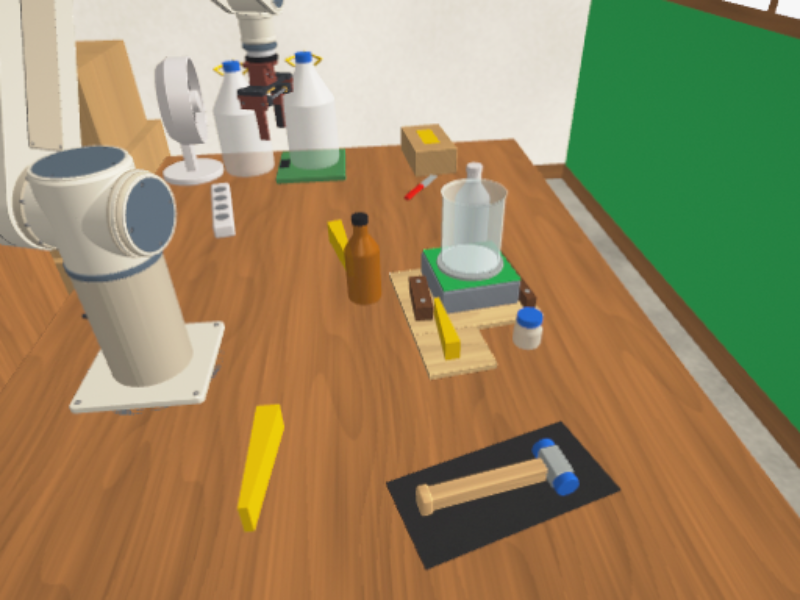

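The pictures show three yellow wedges, in raw top-camera pixels: (158,224) and (367,265) lie loose on the table, and (272,161) sits in the gap. The last is the smallest and is the one meant. The mallet lies on the mat with its head at about (381,132).

```bash
python3 - <<'E'
from h import *
a=np.load('top.npz');im,d=a['im'],a['d'];P=cloud('top',d)
hsv=cv2.cvtColor(im,cv2.COLOR_RGB2HSV)
def rect(m,z=None):
    p=P[m];q=p[:,:2].astype(np.float32);r=cv2.minAreaRect(q*1000);return np.round(cv2.boxPoints(r)),np.round(r[2],1),p[:,2].mean()
yel=cv2.inRange(hsv,(22,150,90),(35,255,255))>0
for nm,roi in dict(w=(245,148,303,172),w2=(115,205,200,245),w3=(325,250,410,280)).items():
    m=np.zeros_like(yel);m[roi[1]:roi[3],roi[0]:roi[2]]=1;m&=yel&(d>0)
    print(nm,m.sum(),rect(m), 'top z',np.percentile(P[m][:,2],[5,50,95]))
    if nm=='w':
        t=m&(P[...,2]>.042);print(rect(t),t.sum())
        for y in np.arange(-.13,.03,.015):
            s=P[t&(abs(P[...,1]-y)<.005)]
            if len(s): print(round(y,3),s[:,0].min(),s[:,0].max())
mk=np.zeros_like(yel);mk[100:210,335:420]=1
ml=mk&(P[...,2]>.012)&(P[...,2]<.06);print('mallet',ml.sum(),rect(ml))
dark=mk&(im.max(2)<50);print('mat',rect(dark),np.median(P[dark][:,2]))
for nm,z in dict(mallet_head=.021,mallet_grip=.021,mallet=.004,mat=.002).items():
  for n in('top','side'):print(nm,n,np.round(atz(n,manip.pinpoint(n,nm)[0]['uv'],z),4))
for nm,z,k in(('wedge_tail',.032,(2,1)),('gap_mouth',.012,(0,0)),('wedge',.012,(2,0)),('board',0,(0,0)),('stirrer',.012,(0,0))):
  for n,i in zip(('top','side'),k):
    r=manip.pinpoint(n,nm);
    if i<len(r):print(nm,n,np.round(atz(n,r[i]['uv'],z),4))
for nm in('amber_bottle','jar','white_bottle'):
  for n in('top','side'):
    r=manip.pinpoint(n,nm)
    if r:print(nm,n,np.round(atz(n,r[0]['uv'],0),4))
# board edges: light plywood
bd=(abs(P[...,2]-.012)<.006)&(hsv[...,2]>170)&(hsv[...,1]<140);bd[:,:185]=0;bd[:,310:]=0
print('board',bd.sum(),rect(bd))
ye=P[bd&(P[...,1]<-.08)];
for y in np.arange(-.17,-.04,.015):
  s=ye[abs(ye[:,1]-y)<.006]
  if len(s):print(round(y,3),s[:,0].min(),s[:,0].max())
E
```

```text
w 377 (array([[525.,  80.],
       [529., -60.],
       [554., -59.],
       [549.,  81.]], dtype=float32), np.float64(2.0), np.float64(0.047473828711055134)) top z [0.02689593 0.05157268 0.05572891]
(array([[525.,  80.],
       [529., -59.],
       [554., -58.],
       [549.,  81.]], dtype=float32), np.float64(2.0), np.float64(0.05172824330517246)) 308
-0.055 0.5293373474272183 0.5530393691807742
-0.04 0.5288688308760963 0.5525898336165425
-0.025 0.5293301792735853 0.5516453060768913
-0.01 0.5293313212043936 0.5492128151890565
0.005 0.528960563284233 0.5456527586028177
0.02 0.5296297741213462 0.545516378784897
w2 597 (array([[313., 435.],
       [353., 256.],
       [384., 263.],
       [344., 442.]], dtype=float32), np.float64(12.5), np.float64(0.048495689963984095)) top z [0.02359005 0.05162689 0.05512427]
w3 517 (array([[ 213., -356.],
       [ 244., -357.],
       [ 249., -177.],
       [ 218., -176.]], dtype=float32), np.float64(88.5), np.float64(0.05141846429005596)) top z [0.04680648 0.05236033 0.05578525]
mallet 895 (array([[ 441., -314.],
       [ 455., -389.],
       [ 669
[... 807 characters left out ...]
827 0.012 ]]
wedge side [[0.5416 0.0786 0.012 ]]
board top [[0.5381 0.1202 0.    ]]
board side [[0.5347 0.1227 0.    ]]
stirrer top [[0.5311 0.1252 0.012 ]]
stirrer side [[0.5388 0.1237 0.012 ]]
amber_bottle top [[0.4019 0.1895 0.    ]]
amber_bottle side [[0.3936 0.167  0.    ]]
jar top [[ 0.703  -0.0094  0.    ]]
jar side [[0.6783 0.0015 0.    ]]
white_bottle top [[0.6681 0.3821 0.    ]]
white_bottle side [[ 0.6536 -0.2969  0.    ]]
board 3998 (array([[-111.,  166.],
       [ -63., -174.],
       [ 757.,  -58.],
       [ 709.,  281.]], dtype=float32), np.float64(8.0), np.float64(0.012226050054591623))
-0.095 0.01799190543915208 0.5280653636532902
-0.08 0.02606964776546633 0.5982497015856467
```

```bash
cat >> h.py <<'E'
def pose():
    o=manip.get_obs(); return np.array(o['position']),R.from_rotvec(o['orientation']),o
def todelta(target,yaw):
    "target TCP world; yaw of tool-y axis (jaws) in deg (mod 180), tool down"
    p,r,o=pose(); m=r.as_matrix(); c=np.degrees(np.arctan2(m[1,1],m[0,1])); 
    dy=(yaw-c+90)%180-90
    return np.round(m.T@(np.array(target)-p)*100,2),'yawjaw',round(c,2),'tool z turn',round(-dy,2)
E
python3 - <<'E'
from h import *
a=np.load('top.npz');im=a['im']
f=lambda *l:atz('top',np.array(l)/1.5625,.012)
print('front edge',f((307,294),(479,275)),'edges',f((297,167),(307,294),(470,216),(479,275)),'topboard',f((297,167),(406,156)))
print('stirrer front edge (z .086)',atz('top',np.array([(314,258),(399,247)])/1.5625,.086*0+.05))
# front board edge line fit in each camera via depth-free: find edge in raw
print(pose()[1].as_matrix().round(3), todelta((.591,-.324,.30),100.6))
c=im[140:205,180:320];cv2.imwrite('pics/crop.png',cv2.resize(c[...,::-1],None,fx=5.6,fy=5.6,interpolation=cv2.INTER_CUBIC))
E
```

```text
front edge [[ 0.45216866  0.24355167  0.012     ]
 [ 0.49682131 -0.09492068  0.012     ]] edges [[ 0.71305105  0.27545629  0.012     ]
 [ 0.45216866  0.24355167  0.012     ]
 [ 0.61708713 -0.07688603  0.012     ]
 [ 0.49682131 -0.09492068  0.012     ]] topboard [[0.71305105 0.27545629 0.012     ]
 [0.74113815 0.05413024 0.012     ]]
stirrer front edge (z .086) [[0.51665114 0.22683092 0.05      ]
 [0.54155128 0.06403644 0.05      ]]
[[-0.952  0.307 -0.   ]
 [ 0.307  0.952  0.   ]
 [ 0.    -0.    -1.   ]] (array([-66.19, -75.21,  -7.73]), 'yawjaw', np.float64(72.14), 'tool z turn', np.float64(-28.46))
```

View pics/crop.png

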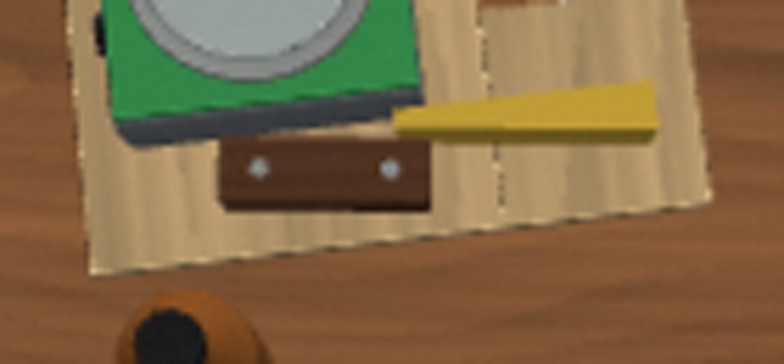

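Crop: the wedge tail is at about crop (655,110), i.e. raw (297,160). Its nose is in the gap between the dark cleat and the stirrer, so this is the right wedge. Next I move over the mallet.

{"method": "step_arm", "body": {"deltas": [[8.7, 0, 0, -4, 0, 0, 0], [8.7, 0, 0, -3.7, 0, 0, 0], [8.7, -3.3, -3.7, 0, 0, 0, 0], [8.7, -3.3, -3.7, 0, 0, 0, 0], [8.7, -3.3, -3.7, 0, 0, 0, 0], [8.7, -3.3, -3.7, 0, 0, 0, 0], [8.7, -3.3, -3.7, 0, 0, 0, 0], [8.7, -3.3, -3.7, 0, 0, 0, 0], [8.7, -3.3, -3.7, 0, 0, 0, 0], [8.7, -3.3, -3.7, 0, 0, 0, 0], [8.7, -3.3, -3.7, 0, 0, 0, 0], [8.7, -3.3, -3.7, 0, 0, 0, 0]]}}

```text
time_s: 4.5
position: [0.3927, 0.1396, 0.3001]
orientation: [0.487, 3.102, 0.001]
force: [1.3, 0.6, -0.1]
opening: 0.0867
```

{"method": "step_arm", "body": {"deltas": [[8.7, -3.3, -3.7, 0, 0, 0, 0], [8.7, -3.3, -3.7, 0, 0, 0, 0], [8.7, -3.3, -3.7, 0, 0, 0, 0], [8.7, -3.3, -3.7, 0, 0, 0, 0], [8.7, -3.3, -3.7, 0, 0, 0, 0], [8.7, -3.3, -3.7, 0, 0, 0, 0], [8.7, -3.3, -3.7, 0, 0, 0, 0], [8.7, 0, 0, 0, 0, 0, -7], [8.7, 0, 0, 0, 0, 0, -7], [8.7, 0, 0, 0, 0, 0, -7], [8.7, 0, 0, 0, 0, 0, -7], [8.7, 0, 0, 0, 0, 0, 0]]}}

```text
time_s: 5.7
position: [0.5327, -0.176, 0.2997]
orientation: [0.279, -3.129, 0.0]
force: [-0.1, -0.3, 0.9]
opening: 0.0869
```

```bash
python3 - <<'E'
from h import *
p,r,o=pose();print(p,o['time_s']);print(todelta((.591,-.324,.10),100.6))
E
```

```text
[ 0.53266743 -0.1759862   0.29966948] 5.7
(array([ -3.12, -15.6 ,  19.97]), 'yawjaw', np.float64(100.19), 'tool z turn', np.float64(-0.41))
```

{"method": "step_arm", "body": {"deltas": [[8.7, -0.8, -3.9, 2, 0, 0, -0.4], [8.7, -0.8, -3.9, 3, 0, 0, 0], [8.7, -0.8, -3.9, 3, 0, 0, 0], [8.7, -0.7, -3.9, 3, 0, 0, 0], [8.7, 0, 0, 3, 0, 0, 0], [8.7, 0, 0, 3, 0, 0, 0], [8.7, 0, 0, 0, 0, 0, 0], [8.7, 0, 0, 0, 0, 0, 0]]}}

```text
time_s: 6.5
position: [0.5914, -0.3235, 0.1298]
orientation: [0.286, -3.128, -0.001]
force: [0.2, 0.1, 0.6]
opening: 0.0872
```

```bash
python3 - <<'E'
from h import *
p,r,o=pose();print(p,o['time_s'],o['force']);print(todelta((.591,-.324,.0075),100.6))
out=[]
for n in('top','side'):
    im,d=manip.snapshot(n)
    g=proj(n,p); m=im.copy(); cv2.circle(m,tuple(int(x) for x in g[0].round()),2,(255,0,0),-1)
    x,y=g[0].astype(int); x0=min(max(x-65,0),382); y0=min(max(y-60,0),384-130)
    out.append(cv2.resize(m[y0:y0+130,x0:x0+130],(400,400)));print(n,x0,y0)
    for nm,z in(('mallet_head',.021),('mallet_grip',.021)):
        q=manip.pinpoint(n,nm)
        if q: print(n,nm,q[0]['p'],atz(n,q[0]['uv'],z))
cv2.imwrite('pics/above.png',np.hstack(out)[...,::-1])
E
```

```text
[ 0.59140029 -0.32354957  0.12977885] 6.5 [0.24979804 0.10222698 0.62765707]
(array([ 0.04, -0.04, 12.23]), 'yawjaw', np.float64(100.44), 'tool z turn', np.float64(-0.16))
top 328 76
side 272 209
side mallet_head 0.89 [[ 0.64800371 -0.30536809  0.021     ]]
side mallet_grip 0.88 [[ 0.58811129 -0.31676636  0.021     ]]
```

View pics/above.png

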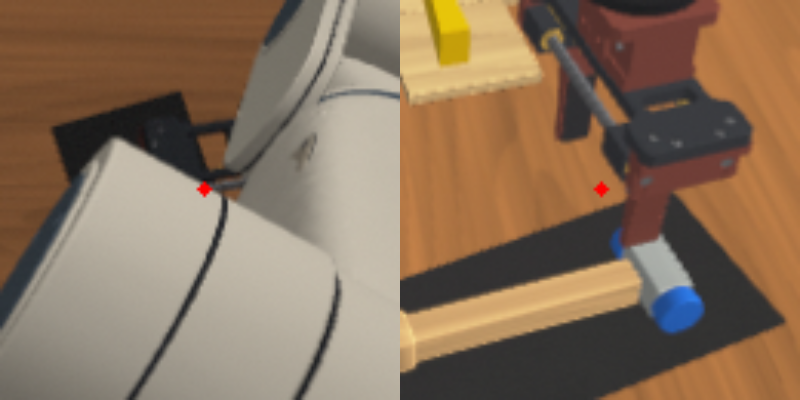

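The fingers straddle the handle behind the head, with the head at about (660,275) in the side crop. Descending.

{"method": "step_arm", "body": {"deltas": [[8.7, 0, 0, 3, 0, 0, 0], [8.7, 0, 0, 3, 0, 0, 0], [8.7, 0, 0, 3, 0, 0, 0], [8.7, 0, 0, 2, 0, 0, 0], [8.7, 0, 0, 1.2, 0, 0, 0], [8.7, 0, 0, 0, 0, 0, 0]]}}

```text
time_s: 7.4
position: [0.5908, -0.3233, 0.0066]
orientation: [0.288, -3.127, -0.002]
force: [-0.0, -0.2, -0.4]
opening: 0.0868
```

{"method": "step_arm", "body": {"deltas": [[1, 0, 0, 0, 0, 0, 0], [1, 0, 0, 0, 0, 0, 0], [1, 0, 0, 0, 0, 0, 0], [1, 0, 0, 0, 0, 0, 0], [1, 0, 0, 0, 0, 0, 0], [1, 0, 0, 0, 0, 0, 0], [1, 0, 0, 0, 0, 0, 0], [1, 0, 0, 0, 0, 0, 0]], "newtons": 50}}

```text
time_s: 8.2
position: [0.5914, -0.3237, 0.0076]
orientation: [0.288, -3.128, -0.0]
force: [0.3, 0.3, -0.5]
opening: 0.0265
```

{"method": "step_arm", "body": {"deltas": [[1, 0, 0, 0, 0, 0, 0], [1, 0, 0, 0, 0, 0, 0], [1, 0, 0, -1, 0, 0, 0], [1, 0, 0, -2, 0, 0, 0], [1, 0, 0, -3, 0, 0, 0], [1, 0, 0, -3, 0, 0, 0], [1, 0, 0, -2, 0, 0, 0], [1, 0, 0, 0, 0, 0, 0], [1, 0, 0, 0, 0, 0, 0]]}}

```text
time_s: 9.1
position: [0.5912, -0.3236, 0.1176]
orientation: [-0.288, 3.128, -0.0]
force: [0.1, -0.7, -2.8]
opening: 0.0237
```

```bash
python3 - <<'E'
from h import *
p,r,o=pose();print(p,o['time_s'],o['force'],o['moment'],o['opening'])
im,d=manip.snapshot('side'); np.savez('s1.npz',im=im,d=d)
for nm in('mallet_head','mallet_grip'):
    q=manip.pinpoint('side',nm); print(nm,[(round(x['p'],2),x['uv'],atz('side',x['uv'],p[2]+.0137)) for x in q])
x,y=proj('side',p)[0].astype(int)
cv2.imwrite('pics/lift.png',cv2.resize(im[y-65:y+65,x-80:x+80,::-1],(800,650)[:2] and (738,600)))
E
```

```text
[ 0.59117422 -0.32358841  0.11762425] 9.1 [ 0.12265558 -0.69677536 -2.79007374] [0.01071138 0.04785554 0.02863097] 0.02374366693998136
mallet_head [(0.63, [361.3, 261.7], array([[ 0.64563069, -0.30834662,  0.13132425]]))]
mallet_grip [(0.8, [336.4, 269.7], array([[ 0.58902851, -0.3247099 ,  0.13132425]]))]
```

View pics/lift.png

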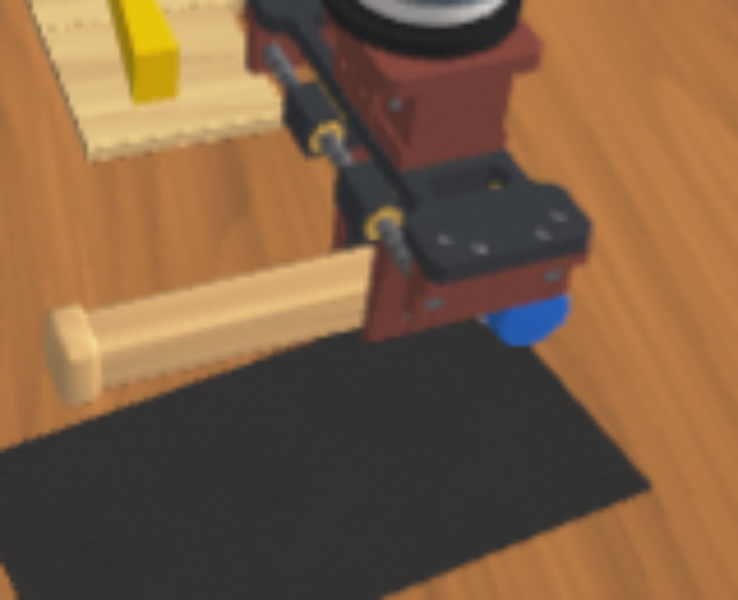

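Lifted and level: handle and knob run from (75,355) to the jaws, blue face at (530,320). Next I turn by 3.1° and go behind the wedge.

{"method": "step_arm", "body": {"deltas": [[1, 0, 0, 0, 0, 0, 1.5], [1, 0, 0, 0, 0, 0, 1.5], [1, 0, 0, 0, 0, 0, 0]]}}

```text
time_s: 9.55
position: [0.5912, -0.3236, 0.1171]
orientation: [0.204, -3.134, -0.001]
force: [-1.4, -0.7, -1.8]
opening: 0.0235
```

```bash
python3 - <<'E'
from h import *
p,r,o=pose();print(o['time_s']);print(todelta((.4976,-.130,.1176),97.5))
E
```

```text
9.55
(array([ 6.77, 20.41, -0.04]), 'yawjaw', np.float64(97.46), 'tool z turn', np.float64(-0.04))
```

{"method": "step_arm", "body": {"deltas": [[1, 0.3, 1, 0, 0, 0, 0], [1, 0.8, 2.4, 0, 0, 0, 0], [1, 1, 3, 0, 0, 0, 0], [1, 1.2, 3.6, 0, 0, 0, 0], [1, 1.2, 3.6, 0, 0, 0, 0], [1, 1, 3, 0, 0, 0, 0], [1, 0.8, 2.4, 0, 0, 0, 0], [1, 0.5, 1.4, 0, 0, 0, 0], [1, 0, 0, 2, 0, 0, 0], [1, 0, 0, 2.5, 0, 0, 0], [1, 0, 0, 2, 0, 0, 0], [1, 0, 0, 0, 0, 0, 0]]}}

```text
time_s: 10.75
position: [0.4958, -0.1299, 0.0508]
orientation: [0.206, -3.131, -0.002]
force: [-0.8, 1.3, -2.3]
opening: 0.0236
```

```bash
python3 - <<'E'
from h import *
p,r,o=pose();print(p,o['time_s'],o['force']);print(todelta((.4976,-.130,.0195),97.5))
out=[];hz=p[2]+.0134
for n in('top','side'):
    im,d=manip.snapshot(n)
    yh=np.array([-.1305,.9914,0]);xh=np.array([.9914,.1305,0])
    O=np.array([.534,.122,0])
    pts=np.array([p+[0,0,.0134]+.055*xh, p+[0,0,.0134]+.055*xh+.038*yh, O-.014*xh-.181*yh+[0,0,.032],O-.014*xh-.181*yh+[0,0,.012]])
    g=proj(n,pts)
    for nm,z in(('mallet_head',hz),('wedge_tail',.032),('mallet_grip',hz)):
        q=manip.pinpoint(n,nm); print(n,nm,[(round(a['p'],2),np.round(a['uv'],1),atz(n,a['uv'],z).round(4)) for a in q])
    x,y=g[2].astype(int); x0,y0=x-50,y-50
    c=cv2.resize(im[y0:y0+100,x0:x0+100],(400,400),interpolation=cv2.INTER_CUBIC)
    for q,col in zip(g,((255,0,0),(255,0,255),(0,0,255),(0,255,255))): cv2.circle(c,tuple(int(v) for v in (q-[x0,y0]+.5)*4),3,col,-1)
    out.append(c)
cv2.imwrite('pics/appr.png',np.hstack(out)[...,::-1])
E
```

```text
[ 0.49575613 -0.12993967  0.05079499] 10.75 [-0.77256083  1.25232495 -2.34666473]
(array([-0.19, -0.03,  3.13]), 'yawjaw', np.float64(97.54), 'tool z turn', np.float64(0.04))
top mallet_head [(0.62, array([317.7, 156.6]), array([[ 0.5462, -0.1213,  0.0642]])), (0.19, array([235.6, 162. ]), array([[0.5251, 0.1223, 0.0642]]))]
top wedge_tail [(0.94, array([127.3, 225.2]), array([[0.3343, 0.4392, 0.032 ]]))]
top mallet_grip []
side mallet_head [(0.74, array([321.4, 309.3]), array([[ 0.5541, -0.3661,  0.0642]])), (0.62, array([296.2, 226.3]), array([[ 0.549 , -0.1058,  0.0642]]))]
side wedge_tail [(0.76, array([171. , 267.6]), array([[ 0.2279, -0.1874,  0.032 ]])), (0.54, array([211.9, 148.2]), array([[0.3182, 0.419 , 0.032 ]]))]
side mallet_grip [(0.87, array([276.4, 233.7]), array([[ 0.4937, -0.129 ,  0.0642]]))]
```

View pics/appr.png

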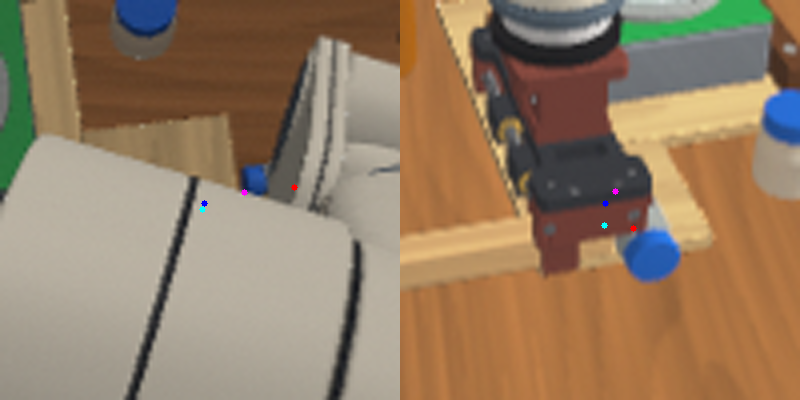

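The mallet head (blue face at crop (257,180) top and (652,255) side) is behind the tail, though the gripper hides the wedge. Descending to strike height.

{"method": "step_arm", "body": {"deltas": [[1, -0.1, 0, 1.5, 0, 0, 0], [1, 0, 0, 1.2, 0, 0, 0], [1, 0, 0, 0.4, 0, 0, 0], [1, 0, 0, 0, 0, 0, 0], [1, 0, 0, 0, 0, 0, 0]]}}

```text
time_s: 11.65
position: [0.4981, -0.1302, 0.0213]
orientation: [0.206, -3.134, -0.0]
force: [-1.0, -0.2, -2.8]
opening: 0.0239
```

{"method": "step_arm", "body": {"deltas": [[1, 0, 0.5, 0, 0, 0, 0], [1, 0, 0.6, 0, 0, 0, 0], [1, 0, 0.4, 0, 0, 0, 0], [1, 0, 0, 0, 0, 0, 0], [1, 0, 0, 0, 0, 0, 0]]}}

```text
time_s: 12.15
position: [0.4964, -0.1152, 0.0218]
orientation: [-0.207, 3.134, -0.0]
force: [0.7, -0.3, -3.2]
opening: 0.0241
```

{"method": "step_arm", "body": {"deltas": [[1, 0, 0.2, 0, 0, 0, 0], [1, 0, 0.2, 0, 0, 0, 0], [1, 0, 0.2, 0, 0, 0, 0], [1, 0, 0.2, 0, 0, 0, 0]]}}

```text
time_s: 12.55
position: [0.4952, -0.1073, 0.0217]
orientation: [0.206, -3.135, -0.0]
force: [0.4, -0.1, -2.2]
opening: 0.0234
```

{"method": "step_arm", "body": {"deltas": [[1, 0, 0.2, 0, 0, 0, 0], [1, 0, 0.2, 0, 0, 0, 0], [1, 0, 0.2, 0, 0, 0, 0], [1, 0, 0.2, 0, 0, 0, 0]]}}

```text
time_s: 12.95
position: [0.4942, -0.0994, 0.0217]
orientation: [-0.206, 3.135, -0.0]
force: [-0.1, -0.5, -3.9]
opening: 0.0241
```

{"method": "step_arm", "body": {"deltas": [[1, 0, 0.2, 0, 0, 0, 0], [1, 0, 0.2, 0, 0, 0, 0], [1, 0, 0.2, 0, 0, 0, 0], [1, 0, 0.2, 0, 0, 0, 0]]}}

```text
time_s: 13.35
position: [0.4931, -0.0914, 0.0217]
orientation: [0.206, -3.135, -0.0]
force: [0.2, -0.8, -3.3]
opening: 0.0238
```

{"method": "step_arm", "body": {"deltas": [[1, 0, 0.2, 0, 0, 0, 0], [1, 0, 0.2, 0, 0, 0, 0], [1, 0, 0.2, 0, 0, 0, 0], [1, 0, 0.2, 0, 0, 0, 0]]}}

```text
time_s: 13.75
position: [0.4921, -0.0835, 0.0217]
orientation: [-0.206, 3.135, -0.0]
force: [1.4, 0.4, -2.9]
opening: 0.0238
```

{"method": "step_arm", "body": {"deltas": [[1, 0, 0.2, 0, 0, 0, 0], [1, 0, 0.2, 0, 0, 0, 0], [1, 0, 0.2, 0, 0, 0, 0], [1, 0, 0.2, 0, 0, 0, 0]]}}

```text
time_s: 14.15
position: [0.491, -0.0756, 0.0217]
orientation: [0.206, -3.135, 0.0]
force: [0.4, -0.9, -2.6]
opening: 0.0238
```

```bash
python3 - <<'E'
from h import *
p,r,o=pose();print(p,o['time_s'],o['force'],o['moment'])
out=[]
for n in('top','side'):
    im,d=manip.snapshot(n);hsv=cv2.cvtColor(im,cv2.COLOR_RGB2HSV)
    O=np.array([.534,.122,0]);x,y=proj(n,O+[.02,-.1,.03])[0].astype(int); x0,y0=x-50,y-50
    out.append(cv2.resize(im[y0:y0+100,x0:x0+100],(400,400),interpolation=cv2.INTER_CUBIC))
cv2.imwrite('pics/push.png',np.hstack(out)[...,::-1])
E
```

```text
[ 0.49100646 -0.07558381  0.02166836] 14.15 [ 0.40113041 -0.86498352 -2.55525861] [-0.0790283   0.03569239 -0.02919654]
```

View pics/push.png

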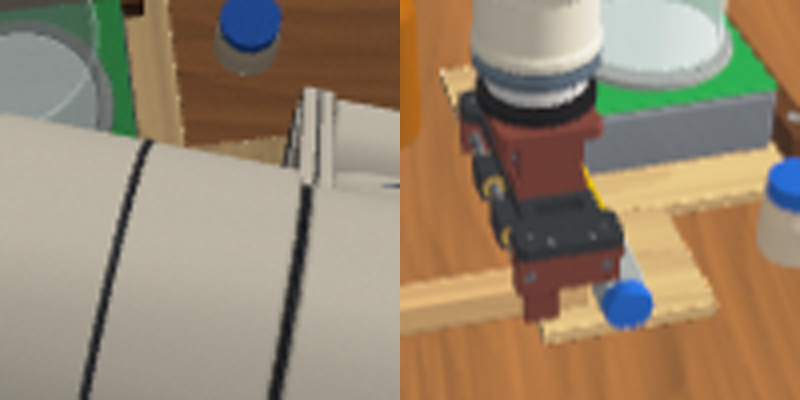

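Side view: the head is lined up behind the wedge (yellow at (595,190)). I now move in small steps and watch the force.

{"method": "step_arm", "body": {"deltas": [[1, 0, 0.2, 0, 0, 0, 0], [1, 0, 0.2, 0, 0, 0, 0], [1, 0, 0.2, 0, 0, 0, 0], [1, 0, 0.2, 0, 0, 0, 0]]}}

```text
time_s: 14.65
position: [0.4905, -0.068, 0.0218]
orientation: [-0.206, 3.134, -0.001]
force: [1.1, -2.6, -2.9]
opening: 0.0234
```

{"method": "step_arm", "body": {"deltas": [[1, 0, 0.2, 0, 0, 0, 0], [1, 0, 0.2, 0, 0, 0, 0], [1, 0, 0.1, 0, 0, 0, 0]]}}

```text
time_s: 14.95
position: [0.4899, -0.0628, 0.0218]
orientation: [-0.206, 3.134, -0.0]
force: [2.1, -3.9, -3.3]
opening: 0.0233
```

{"method": "step_arm", "body": {"deltas": [[1, 0, 0.1, 0, 0, 0, 0], [1, 0, 0.1, 0, 0, 0, 0], [1, 0, 0.1, 0, 0, 0, 0]]}}

```text
time_s: 15.25
position: [0.4892, -0.0599, 0.0218]
orientation: [-0.206, 3.134, -0.0]
force: [2.2, -3.7, -3.5]
opening: 0.0236
```

{"method": "step_arm", "body": {"deltas": [[1, 0, 0.1, 0, 0, 0, 0], [1, 0, 0.1, 0, 0, 0, 0], [1, 0, 0.1, 0, 0, 0, 0]]}}

```text
time_s: 15.55
position: [0.4888, -0.0569, 0.0218]
orientation: [-0.206, 3.134, -0.0]
force: [2.8, -4.7, -2.7]
opening: 0.0234
```

{"method": "step_arm", "body": {"deltas": [[1, 0, 0.1, 0, 0, 0, 0], [1, 0, 0.1, 0, 0, 0, 0], [1, 0, 0.1, 0, 0, 0, 0], [1, 0, 0.1, 0, 0, 0, 0]]}}

```text
time_s: 15.95
position: [0.4886, -0.053, 0.0218]
orientation: [-0.206, 3.134, -0.0]
force: [3.5, -5.4, -2.2]
opening: 0.0239
```

{"method": "step_arm", "body": {"deltas": [[1, 0, 0.1, 0, 0, 0, 0], [1, 0, 0.1, 0, 0, 0, 0], [1, 0, 0.1, 0, 0, 0, 0], [1, 0, 0.1, 0, 0, 0, 0]]}}

```text
time_s: 16.35
position: [0.4873, -0.0488, 0.0216]
orientation: [0.206, -3.134, -0.0]
force: [1.7, -3.0, -3.2]
opening: 0.0239
```

{"method": "step_arm", "body": {"deltas": [[1, 0, 0.1, 0, 0, 0, 0], [1, 0, 0.1, 0, 0, 0, 0], [1, 0, 0.1, 0, 0, 0, 0], [1, 0, 0.1, 0, 0, 0, 0]]}}

```text
time_s: 16.75
position: [0.4866, -0.0448, 0.0216]
orientation: [0.207, -3.134, -0.0]
force: [0.7, -0.4, -2.9]
opening: 0.0236
```

{"method": "step_arm", "body": {"deltas": [[1, 0, 0.1, 0, 0, 0, 0], [1, 0, 0.1, 0, 0, 0, 0], [1, 0, 0.1, 0, 0, 0, 0], [1, 0, 0.1, 0, 0, 0, 0]]}}

```text
time_s: 17.15
position: [0.4866, -0.041, 0.0217]
orientation: [-0.206, 3.135, -0.0]
force: [2.4, -2.3, -3.1]
opening: 0.0236
```

{"method": "step_arm", "body": {"deltas": [[1, 0, 0.1, 0, 0, 0, 0], [1, 0, 0.1, 0, 0, 0, 0], [1, 0, 0.1, 0, 0, 0, 0], [1, 0, 0.1, 0, 0, 0, 0]]}}

```text
time_s: 17.55
position: [0.486, -0.0394, 0.0218]
orientation: [-0.205, 3.135, -0.004]
force: [-1.7, -29.3, -1.8]
opening: 0.0237
```

29 N: the wedge has stopped. Backing off.

{"method": "step_arm", "body": {"deltas": [[1, 0, -0.3, 0, 0, 0, 0], [1, 0, -0.5, 0, 0, 0, 0], [1, 0, -0.5, 0, 0, 0, 0], [1, 0, -0.2, 0, 0, 0, 0], [1, 0, 0, 0, 0, 0, 0], [1, 0, 0, 0, 0, 0, 0]]}}

```text
time_s: 18.15
position: [0.4877, -0.0518, 0.0216]
orientation: [0.207, -3.134, -0.0]
force: [0.0, -0.3, -2.9]
opening: 0.024
```

```bash
python3 - <<'E'
from h import *
p,r,o=pose();print(p,o['time_s'],o['force'],o['moment'],r.as_matrix().round(3))
im,d=manip.snapshot('side')
for nm in('mallet_head','mallet_grip'): print(nm,[(round(a['p'],2),atz('side',a['uv'],.035).round(4)) for a in manip.pinpoint('side',nm)])
x,y=proj('side',[.53,0,.03])[0].astype(int)
cv2.imwrite('pics/jam.png',cv2.resize(im[y-50:y+50,x-60:x+60,::-1],(720,600),interpolation=cv2.INTER_CUBIC))
E
```

```text
[ 0.48774424 -0.05180294  0.02161317] 18.15 [ 0.03063176 -0.30122853 -2.88242839] [ 0.02108096  0.02327649 -0.01565185] [[-0.991 -0.131 -0.   ]
 [-0.131  0.991  0.   ]
 [ 0.     0.    -1.   ]]
mallet_head [(0.8, array([[ 0.5446, -0.0426,  0.035 ]])), (0.49, array([[ 0.4486, -0.0683,  0.035 ]]))]
mallet_grip [(0.76, array([[ 0.4845, -0.0487,  0.035 ]]))]
```

View pics/jam.png

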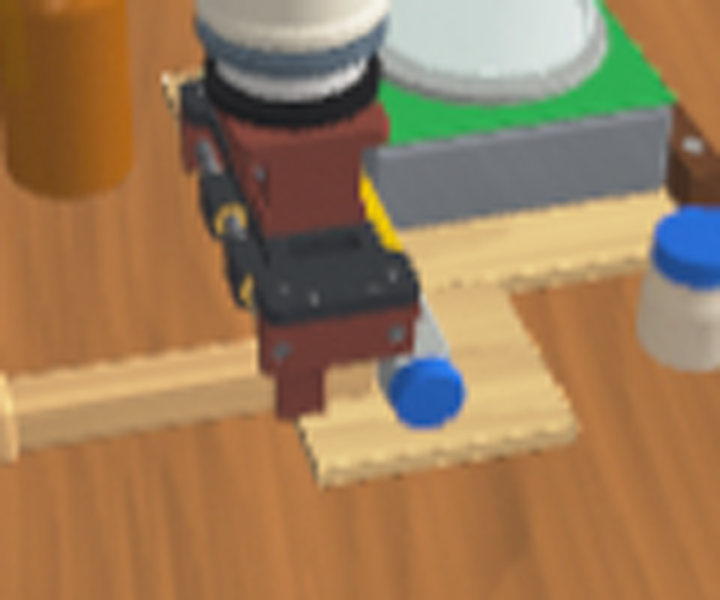

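Jaws off; the yellow wedge shows at (380,210) with the head clear behind it. Second tap, gently.

{"method": "step_arm", "body": {"deltas": [[1, 0, 0.3, 0, 0, 0, 0], [1, 0, 0.3, 0, 0, 0, 0], [1, 0, 0.2, 0, 0, 0, 0], [1, 0, 0.1, 0, 0, 0, 0], [1, 0, 0.1, 0, 0, 0, 0], [1, 0, 0.05, 0, 0, 0, 0]]}}

```text
time_s: 18.9
position: [0.4866, -0.0414, 0.0217]
orientation: [-0.207, 3.135, -0.0]
force: [-0.2, -0.2, -2.7]
opening: 0.0235
```

{"method": "step_arm", "body": {"deltas": [[1, 0, 0.05, 0, 0, 0, 0], [1, 0, 0.05, 0, 0, 0, 0]]}}

```text
time_s: 19.1
position: [0.4864, -0.0406, 0.0217]
orientation: [-0.206, 3.135, -0.0]
force: [-0.2, -0.1, -1.6]
opening: 0.0238
```

{"method": "step_arm", "body": {"deltas": [[1, 0, 0.05, 0, 0, 0, 0], [1, 0, 0.05, 0, 0, 0, 0]]}}

```text
time_s: 19.3
position: [0.4862, -0.0402, 0.0217]
orientation: [0.206, -3.135, 0.001]
force: [-1.3, -9.6, -2.8]
opening: 0.0235
```

{"method": "step_arm", "body": {"deltas": [[1, 0, 0.03, 0, 0, 0, 0], [1, 0, 0.02, 0, 0, 0, 0]]}}

```text
time_s: 19.5
position: [0.4862, -0.0401, 0.0217]
orientation: [-0.206, 3.135, -0.002]
force: [-0.6, -11.2, -1.8]
opening: 0.024
```

{"method": "step_arm", "body": {"deltas": [[1, 0, 0.05, 0, 0, 0, 0], [1, 0, 0.05, 0, 0, 0, 0]]}}

```text
time_s: 19.7
position: [0.486, -0.0399, 0.0218]
orientation: [0.205, -3.135, 0.003]
force: [-2.3, -20.0, -3.1]
opening: 0.0235
```

20 N with no further advance, so the wedge is tight. Backing off, then lifting.

{"method": "step_arm", "body": {"deltas": [[1, 0, -0.3, 0, 0, 0, 0], [1, 0, -0.7, 0, 0, 0, 0], [1, 0, -1.5, 0, 0, 0, 0], [1, 0, -2, 0, 0, 0, 0], [1, 0, -2, 0, 0, 0, 0], [1, 0, -2, -1, 0, 0, 0], [1, 0, -2, -2.5, 0, 0, 0], [1, 0, -2, -3, 0, 0, 0], [1, 0, -1, -3, 0, 0, 0], [1, 0, 0, 0, 0, 0, -1.5], [1, 0, 0, 0, 0, 0, -1.5], [1, 0, 0, 0, 0, 0, 0]]}}

```text
time_s: 20.9
position: [0.5025, -0.1714, 0.1154]
orientation: [0.29, -3.126, -0.002]
force: [0.2, 0.3, -3.4]
opening: 0.0237
```

```bash
python3 - <<'E'
from h import *
p,r,o=pose();print(p,o['time_s'],o['force']);print(todelta((.595,-.323,.0085),100.6))
E
```

```text
[ 0.50250366 -0.17139507  0.11535902] 20.9 [ 0.16821284  0.28094535 -3.41935243]
(array([ -6.33, -16.62,  10.65]), 'yawjaw', np.float64(100.6), 'tool z turn', np.float64(0.0))
```

{"method": "step_arm", "body": {"deltas": [[1, -0.5, -1.4, 0, 0, 0, 0], [1, -1, -2.6, 0, 0, 0, 0], [1, -1.3, -3.4, 0, 0, 0, 0], [1, -1.3, -3.4, 0, 0, 0, 0], [1, -1.2, -3.2, 0, 0, 0, 0], [1, -0.7, -1.8, 0, 0, 0, 0], [1, -0.3, -0.8, 0, 0, 0, 0], [1, 0, 0, 2, 0, 0, 0], [1, 0, 0, 3, 0, 0, 0], [1, 0, 0, 3, 0, 0, 0], [1, 0, 0, 1.2, 0, 0, 0], [1, 0, 0, 0, 0, 0, 0]]}}

```text
time_s: 22.1
position: [0.5944, -0.3223, 0.0221]
orientation: [0.289, -3.124, -0.005]
force: [0.3, 0.5, -2.3]
opening: 0.0233
```

{"method": "step_arm", "body": {"deltas": [[1, 0, 0, 0.5, 0, 0, 0], [1, 0, 0, 0.3, 0, 0, 0], [1, 0, 0, 0.2, 0, 0, 0], [1, 0, 0, 0, 0, 0, 0]]}}

```text
time_s: 22.5
position: [0.5963, -0.3237, 0.0153]
orientation: [-0.288, 3.128, -0.001]
force: [0.7, 0.0, -1.7]
opening: 0.0239
```

```bash
python3 - <<'E'
from h import *
p,r,o=pose();print(p,o['time_s'],o['force'],o['moment'])
im,d=manip.snapshot('top');np.savez('t2.npz',im=im,d=d)
im2,d2=manip.snapshot('side')
x,y=proj('top',[.54,.03,.03])[0].astype(int);a=im[y-50:y+50,x-50:x+50]
x,y=proj('side',[.56,-.32,.03])[0].astype(int);b=im2[y-65:y+65,x-65:x+65]
cv2.imwrite('pics/fin.png',np.hstack([cv2.resize(q,(400,400),interpolation=cv2.INTER_CUBIC) for q in(a,b)])[...,::-1])
E
```

```text
[ 0.59632483 -0.32372329  0.01527001] 22.5 [ 0.65663052  0.04599908 -1.70987943] [ 0.06200417 -0.02052569 -0.00069638]
```

View pics/fin.png

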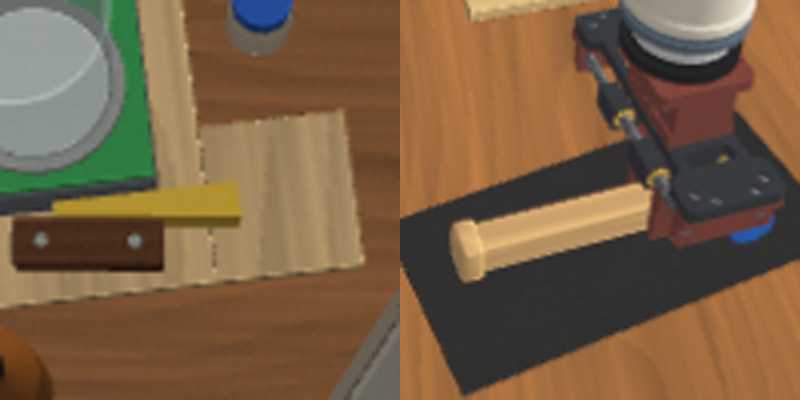

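Wedge driven in straight between cleat and stirrer (tail at (240,205) left). The mallet is over the mat and nearly down; lowering gently.

{"method": "step_arm", "body": {"deltas": [[1, 0, 0, 0.2, 0, 0, 0], [1, 0, 0, 0.2, 0, 0, 0], [1, 0, 0, 0, 0, 0, 0]]}}

```text
time_s: 22.9
position: [0.5958, -0.3234, 0.0103]
orientation: [0.288, -3.128, -0.001]
force: [-0.4, 0.4, -2.5]
opening: 0.0235
```

{"method": "step_arm", "body": {"deltas": [[1, 0, 0, 0.2, 0, 0, 0], [1, 0, 0, 0.1, 0, 0, 0], [1, 0, 0, 0, 0, 0, 0]]}}

```text
time_s: 23.2
position: [0.5961, -0.3236, 0.0077]
orientation: [0.289, -3.128, -0.0]
force: [-0.5, -0.7, -3.0]
opening: 0.0235
```

{"method": "step_arm", "body": {"deltas": [[1, 0, 0, 0.1, 0, 0, 0], [1, 0, 0, 0, 0, 0, 0]]}}

```text
time_s: 23.4
position: [0.5961, -0.3236, 0.0076]
orientation: [0.288, -3.128, -0.0]
force: [-2.4, 2.0, 5.5]
opening: 0.0234
```

Contact: the mat now carries it (z force went from −3 to +5.5 N). Opening and retreating.

{"method": "step_arm", "body": {"deltas": [[3.5, 0, 0, 0, 0, 0, 0], [5, 0, 0, 0, 0, 0, 0], [6.5, 0, 0, 0, 0, 0, 0], [8, 0, 0, 0, 0, 0, 0], [8.7, 0, 0, 0, 0, 0, 0], [8.7, 0, 0, 0, 0, 0, 0], [8.7, 0, 0, -1, 0, 0, 0], [8.7, 0, 0, -2, 0, 0, 0], [8.7, 0, 0, -4, 0, 0, 0], [8.7, 0, 0, -4, 0, 0, 0], [8.7, 0, 0, -4, 0, 0, 0], [8.7, 0, 0, -4, 0, 0, 0]]}}

```text
time_s: 24.6
position: [0.5959, -0.3235, 0.1992]
orientation: [-0.288, 3.128, -0.0]
force: [0.5, -0.7, 0.1]
opening: 0.087
```

{"method": "step_arm", "body": {"deltas": [[8.7, 4, -1, 0, 0, 0, 0], [8.7, 4, -1, 0, 0, 0, 0], [8.7, 4, -1, 0, 0, 0, 0], [8.7, 4, -1, 0, 0, 0, 0], [8.7, 0, 0, 0, 0, 0, 0], [8.7, 0, 0, 0, 0, 0, 0]]}}

```text
time_s: 25.2
position: [0.4458, -0.3928, 0.1976]
orientation: [-0.285, 3.128, -0.001]
force: [1.0, -0.2, -0.5]
opening: 0.0872
```

```bash
python3 - <<'E'
from h import *
p,r,o=pose();print(p,o['time_s'],o['force'],o['opening'])
for n in('side','top'):
    im,d=manip.snapshot(n)
    for nm,z in(('mallet',.004),('mallet_head',.021),('mat',.002),('wedge_tail',.032)): print(n,nm,[(round(a['p'],2),atz(n,a['uv'],z).round(3)) for a in manip.pinpoint(n,nm)])
    if n=='side': cv2.imwrite('pics/end.png',cv2.resize(im[170:384,180:465,::-1],(800,600),interpolation=cv2.INTER_CUBIC))
E
```

```text
[ 0.44576196 -0.3927552   0.19760681] 25.2 [ 0.98506537 -0.16766935 -0.50061275] 0.08719702006699652
side mallet [(0.43, array([[ 0.598, -0.31 ,  0.004]]))]
side mallet_head [(0.7, array([[ 0.654, -0.304,  0.021]]))]
side mat [(0.89, array([[ 0.564, -0.317,  0.002]]))]
side wedge_tail [(0.62, array([[ 0.228, -0.175,  0.032]]))]
top mallet [(0.71, array([[ 0.565, -0.331,  0.004]]))]
top mallet_head [(0.56, array([[ 0.644, -0.326,  0.021]]))]
top mat [(0.64, array([[ 0.568, -0.321,  0.002]]))]
top wedge_tail [(0.64, array([[0.335, 0.431, 0.032]])), (0.62, array([[ 0.531, -0.002,  0.032]]))]
```

View pics/end.png

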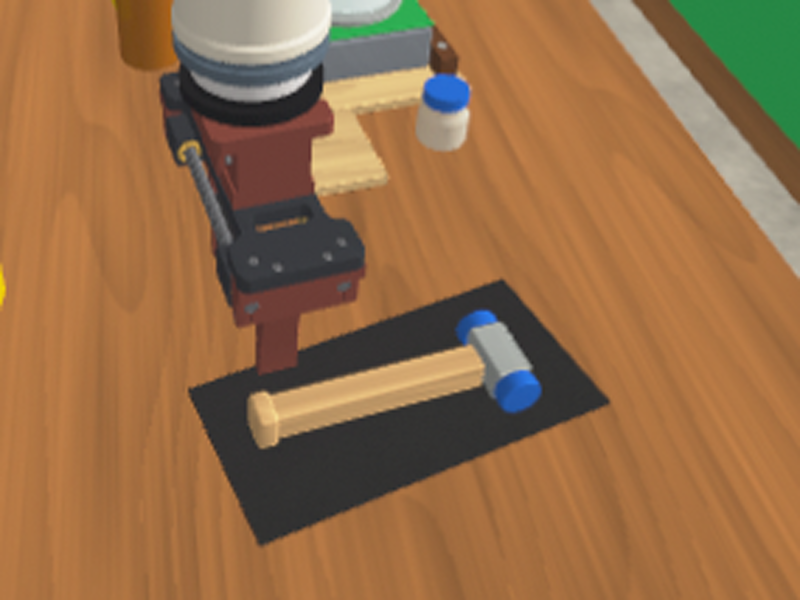

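The mallet lies flat on the mat, released, with its head at (500,360) and knob at (263,420); the jar and bottles are where they were. Handing in.

```bash
python3 -c "
from bench import manip
print(manip.hand_in())"
```

```text
the job is handed in; nothing more can be done
None
```

The wedge is driven in and the mallet is back on its mat; I handed in at about 25 s of the 64 s allowed. No verdict was reported, and the wedge's squeeze against the stirrer could not be measured directly.

**Driving the wedge:** I gripped the mallet near its balance point and drove the wedge with one slow push and one tap, which is fewer than "several". The push ended in a sudden stop at about 29 N at the wrist. That is above the 13–25 N tightening range but below the 40 N crack limit. After backing off, the second tap rose to about 20 N with no further advance, so I took the wedge as jammed.

**Last checks:**
- **Wedge:** it looked straight in the gap, with its nose at about y = +24 mm by the arm's position, inside the stated 5 to 60 mm. After the mallet was laid down I did not view it again in a picture, though the top-camera network still found its tail in the gap.
- **Mallet:** it lies flat on the mat and is released. The top camera puts its middle about 10 mm from the mat's centre; a less certain side-camera estimate (0.43) gave about 35 mm. Both are within the 60 mm limit.
- **Bottles and jar:** the jar and the amber bottle looked undisturbed. The white bottle was out of view in the last picture, but the arm never worked near it.

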